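Set out the site model for review

ROBOT

A 7-joint arm with a two-finger parallel gripper is mounted at the origin on the work surface. World frame = base frame: x ahead of the robot, y to its left, z up, the work surface at z = 0. Lengths are in m, angles in rad, forces in N, time in s.
With the tool pointing down it reaches from about 0.425 to 0.8 m from the base axis. Payload 8.3 kg.
Tool frame: the origin (TCP) lies between the finger pads; the fingertips stand 19 mm ahead of it and the grasp point (between the pads) is the TCP (arm.tips_ahead is the distance from the TCP to the fingertips, in m); z points along the fingers, x is the direction in which the jaws open and shut, and the axes are right-handed (so a half turn about z gives the same grasp; the last joint's range is limited). The gripper opens to 85 mm and grips with 20 to 120 N. Pads are 22 mm wide; open, the fingers measure 114 mm over their backs; the gripper's body (76 mm by 85 mm) begins 54 mm behind the grasp point. The pads swing forward as they close: fully open they stand 13 mm farther back than shut.
Start: joints at [1.224, 0.383, 0.016, 1.37, -0.006, 1.388, -0.046], TCP at [0.175, -0.6, 0.25] pointing down, gripper open.
Joint ranges: [-2.95, 2.95], [-0.25, 2.06], [-1.52, 1.56], [0.18, 2.33], [-1.44, 4.58], [0.02, 2.06], [-3.01, 3.01]. Speed limits (rad/s): [2.39, 2.39, 3.01, 3.01, 3.14, 3.14, 3.14].

INTERFACE

Orientations are given as a rotation vector (axis times angle).
In Python, from rig import telemetry, read_camera, arm gives the robot as it stands. The module is installed in compiled form; this text tells all that it offers.
- The arm moves only by the tool send_rows, never from a script. Its argument "moves" is a list of rows, each a list of 3 entries, a list of its own where there are three numbers: the turn, a rotation vector about the tool's x, y, z in rad, then the shift along the tool's x, y, z in m, then the opening in per cent of the stroke, from 0 (shut) to 100 (fully open). A call has 1 to 12 rows; each row shifts and turns the commanded pose from where the row before left it, along the tool's axes as they then stand; what a row does not reach is not made up. A row lasts 1/8 s, in which the tool goes at most 62.5 mm and 10.7 degrees, less where a joint would pass 70% of its speed; a pose out of reach is approached as far as the arm can. A call is refused whole if a number of a shift passes 0.0625 or a number of a turn 0.188, either way. A call with a gripper value outside its range is refused whole. The fingers move at their own pace and stop on an object; "squeeze" is the grip in N (left out, the last holds). Time passes only in rows, so rows that do not move let the fingers close. It gives the time, the measured TCP pose, the force and the opening at its end, in the units of the state.
- telemetry.get_state(): the state, without advancing time (a new reading comes with each control period).
- read_camera(name): name is "side" or "top"; returns a dict with "image" (400x640x3 uint8, blue, green, red), "fov_y" (degrees; the focal length in pixels is half the picture's height over the tangent of half this angle, whatever the lens; pixels are square), "cx", "cy" (the principal point, pixels), "camera_from_world" (4x4, takes a point from world to camera coordinates). Camera axes: x right, y down, z forward; pixel columns grow to the right and rows downward; lengths in m; the calibration is good to about 2 mm. A picture is of the moment at which its call begins. There is no depth.
- arm.job_done(): hands the job in, once; it reports no verdict.
The state is a dict: "time_s": time; "qpos": joint angles; "dq": joint speeds; "effort": joint torques, N m; "position": TCP position; "eef_rot": TCP orientation; "ft_force": force on the tool from outside, world axes, zero at the start; "wrist_torque": the same for the moment, N m; "finger_gap": finger opening in m.
Only numpy, scipy, OpenCV 4.12 (cv2) and the standard library are available. Lean on these libraries where they do the work, as an engineer would, in place of code of your own. Each camera call takes 0.05 s, during which the arm holds its last target.

TASK

Set out the white model for the review: stand each of the three buildings on the grey base board that is marked with its footprint, inside the outline and square to it, and lift the white facade panel out of the brown drying block and stand it in the slot of the grooved grey base board, fully down and centred along the slot. Keep the panel upright all the way, and do not knock over the small glass jar that stands among the pieces.

Things in the scene. Friction and masses are not known exactly. Their poses are not given: they have to be found in the camera images.
- longhouse_c (a point): Centre, half-way up, of the long house: loose white model building with a gabled roof, 46 mm (its x) by 104 mm (its y, along the ridge), walls 40 mm high, ridge at 63 mm; this point is 31.5 mm above its underside. z up. 60 to 130 g. Grip it across its 46 mm width.
- pavilion_c (a point): Centre, half-way up, of the square pavilion: loose white model building with a pyramid roof, 54 mm by 54 mm (x and y along its walls), walls 40 mm high, peak at 63 mm; this point is 31.5 mm above its underside. z up. 50 to 120 g.
- rotunda_c (a point): Centre, half-way up, of the rotunda: loose white round model building with a domed roof, 54 mm across, straight wall to 46 mm, top at 63 mm; this point is 31.5 mm above its underside. z up; its x and y mean nothing. 50 to 120 g.
- panel_c (a point): Centre, half-way up, of the facade panel: loose flat white board with window marks, 10 mm thick (its x), 104 mm long (its y), 100 mm high; this point is 50 mm above its lower edge. It starts standing on edge in the slot of the drying block, its lower edge 6 mm above the table. Grip it across its thickness, above its middle, and lift straight up. 50 to 100 g.
- dryblock: Drying block in which the facade panel starts (not a target): fixed, wood-brown, 60 mm (x) by 70 mm (y), a floor 6 mm thick and two plain rails that reach 26 mm above the table, with a 12.5 mm slot between them along y. Origin at its centre on the table; z up.
- base_long: Fixed flat grey base board, 86 mm (x) by 136 mm (y), 6 mm thick, with a dark-edged pale rectangle 62 x 120 mm (8 mm larger all round than the long house): place of the long house, long side along y. Origin at the board's centre on the table; z up. Either way round will do.
- base_square: Fixed flat grey base board, 106 x 106 mm, 6 mm thick, with a dark-edged pale square 70 x 70 mm (8 mm larger all round than the pavilion), sides along x and y: place of the pavilion, any quarter turn will do. Origin at the board's centre on the table; z up.
- base_round: Fixed flat grey base board, 106 x 106 mm, 6 mm thick, with a dark-edged pale disc 70 mm across (8 mm larger all round than the rotunda): place of the rotunda. Origin at the board's centre on the table; z up.
- base_slot: Fixed grey base board, 86 mm (x) by 136 mm (y), 6 mm thick, with two rails 120 mm long along y and a slot between them over the board's centre: 12.5 mm wide, its floor 6 mm and its straight sides up to 26 mm above the table, then lips that flare to a 26 mm mouth, 36 mm above the table. Place of the facade panel, either way round. Origin: board's centre, on the table; z up.
- jar_c (a point): Centre, half-way up, of the small glass jar with a metal cap, 42 mm across, 75 mm high, loose, a bystander that must not be knocked over; z up.
Not all that is in view belongs to the job. What is shaped like the part that bears rotunda_c but green or red is not meant.

How it is judged:
At the end, for the whole second after the job is handed in: Each building upright on its board, centre within 14 mm of the board's (long house within 0.2 rad, pavilion 0.24 rad of square); panel down in the slot, within 10 mm across and 15 mm along, aligned and upright within 0.2 rad; jar upright; all released and at rest (horizontal distance between longhouse_c and base_long below 0.014 m and height (world z) of longhouse_c between 0.0325 and 0.0425 m and angle between each of longhouse_c, pavilion_c, rotunda_c's own z axis and vertical below 0.1 rad and linear speed of each of longhouse, pavilion, rotunda, panel below 0.02 m/s and angle between the x axis of longhouse_c and the x axis of base_long, either way round below 0.2 rad and horizontal distance between pavilion_c and base_square below 0.014 m and height (world z) of pavilion_c between 0.0325 and 0.0425 m and (angle between the x axis of pavilion_c and the x axis of base_square, either way round below 0.24 rad or angle between the x axis of pavilion_c and the y axis of base_square, either way round below 0.24 rad) and horizontal distance between rotunda_c and base_round below 0.014 m and height (world z) of rotunda_c between 0.0325 and 0.0425 m and x of panel_c in the frame of base_slot between -0.01 and 0.01 m and y of panel_c in the frame of base_slot between -0.015 and 0.015 m and height (world z) of panel_c between 0.049 and 0.061 m and angle between each of panel_c, jar_c's own z axis and vertical below 0.2 rad and angle between the x axis of panel_c and the x axis of base_slot, either way round below 0.2 rad); the robot touches nothing.
It fails at once if the facade panel tips over (angle between panel_c's own z axis and vertical above 0.6 rad).
It fails at once if the jar is knocked over (angle between jar_c's own z axis and vertical above 0.6 rad).
It also fails if it takes over 120 s, if anything falls off the work surface, if the arm or the gripper's body presses on something with over 40 N, if the wrist force passes 120 N, or if a joint passes its speed limit or range.

## Working session

There is one attempt and no reset: what is moved stays moved. The work goes in short steps, Python scripts to look and compute and a tool call to move; the robot and the scene stay as the last step left them, time stands still between calls to the robot, and variables do not carry over. Pictures are saved under pics/ and viewed, and the job is handed in when it is done.

Besides the shell and the picture viewer there is one more tool, called as name(argument=value, ...), one argument or row to a line, values as JSON. send_rows: Moves the arm, as the interface text tells. Its arguments: {"type":"object","properties":{"moves":{"type":"array","items":{"type":"array"}},"squeeze":{"type":"number"}},"required":["moves"]}

```bash
mkdir -p pics
python3 - <<'E'
from rig import telemetry, read_camera, arm
import cv2, json, numpy as np
s=telemetry.get_state(); print({k:np.round(v,3).tolist() for k,v in s.items()}, arm.tips_ahead)
for n in ("side","top"):
    c=read_camera(n); cv2.imwrite(f"pics/{n}0.png",c["image"]); print(n,c["fov_y"],c["cx"],c["cy"],np.round(c["camera_from_world"],4).tolist())
E
```

```text
{'time_s': 0.0, 'qpos': [1.224, 0.384, 0.016, 1.371, -0.006, 1.388, -0.047], 'dq': [-0.0, -0.001, -0.001, 0.0, -0.002, 0.0, 0.0], 'effort': [0.0, -62.759, 0.844, -37.182, 0.016, 0.014, -0.0], 'position': [0.175, -0.6, 0.249], 'eef_rot': [-2.512, 1.884, 0.003], 'ft_force': [-0.275, -0.611, 0.85], 'wrist_torque': [-0.024, -0.037, -0.009], 'finger_gap': 0.085} 0.019
side 56.435986496675476 316.6785569505809 198.94560919279274 [[-0.7923, -0.6101, -0.0104, 0.4162], [-0.3943, 0.5249, -0.7543, 0.2501], [0.4656, -0.5935, -0.6565, 0.8411], [0.0, 0.0, 0.0, 1.0]]
top 46.019498245963035 327.41373573413495 200.6016383379213 [[0.0215, -0.9996, 0.0207, -0.0292], [-0.9981, -0.0226, -0.0569, 0.5274], [0.0574, -0.0194, -0.9982, 1.1174], [0.0, 0.0, 0.0, 1.0]]
```

View pics/top0.png

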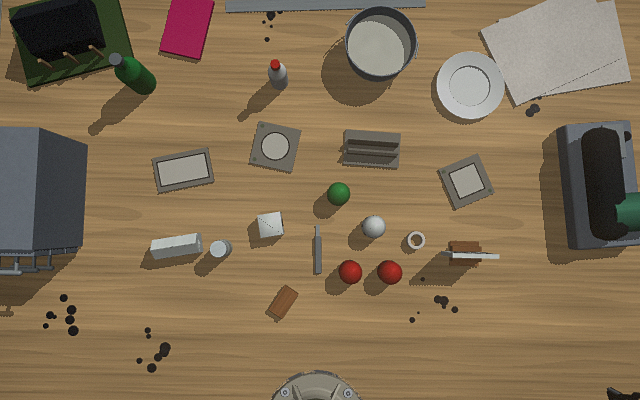

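View pics/side0.png

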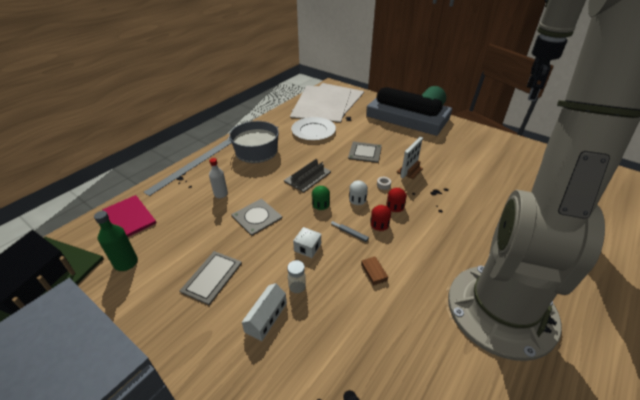

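The candidates for the rotunda in the top view are white (373,227), green (338,194), red (350,272) and red (389,272). I choose the white one. The tape ring (416,240) and the plate (470,85) are distractors. Next I'll look at close crops.

```bash
cat > h.py <<'E'
import numpy as np, cv2
from rig import telemetry, read_camera, arm
class Cam:
    def __init__(s,n):
        c=read_camera(n); s.im=c["image"]; s.f=200/np.tan(np.radians(c["fov_y"]/2)); s.cx,s.cy=c["cx"],c["cy"]; s.T=np.array(c["camera_from_world"])
        s.R=s.T[:3,:3]; s.C=-s.R.T@s.T[:3,3]
    def ray(s,p):
        p=np.atleast_2d(p).astype(float); d=np.c_[(p[:,0]-s.cx)/s.f,(p[:,1]-s.cy)/s.f,np.ones(len(p))]
        return d@s.R
    def plane(s,p,z):
        d=s.ray(p); return (s.C+d*((z-s.C[2])/d[:,2])[:,None])
    def proj(s,P):
        q=np.atleast_2d(P)@s.R.T+s.T[:3,3]; return q[:,:2]/q[:,2:]*s.f+[s.cx,s.cy]
def crop(c,x0,y0,x1,y1,k,name):
    cv2.imwrite("pics/"+name,cv2.resize(c.im[y0:y1,x0:x1],None,fx=k,fy=k,interpolation=cv2.INTER_CUBIC))
def tri(c1,p1,c2,p2):
    d1=c1.ray(p1)[0];d2=c2.ray(p2)[0];A=np.c_[d1,-d2];t=np.linalg.lstsq(A,c2.C-c1.C,rcond=None)[0]
    a=c1.C+d1*t[0];b=c2.C+d2*t[1];return (a+b)/2,np.linalg.norm(a-b)
E
python3 - <<'E'
from h import *
t=Cam("top");s=Cam("side")
print(t.C,s.C)
crop(t,140,110,340,270,4,"a1.png");crop(t,320,110,520,290,4,"a2.png");crop(s,170,130,330,350,2.7,"b1.png");crop(s,280,120,440,240,5,"b2.png")
E
```

```text
[0.46289464 0.00450008 1.14599601] [0.03679142 0.62182198 0.74515927]
```

View pics/a1.png

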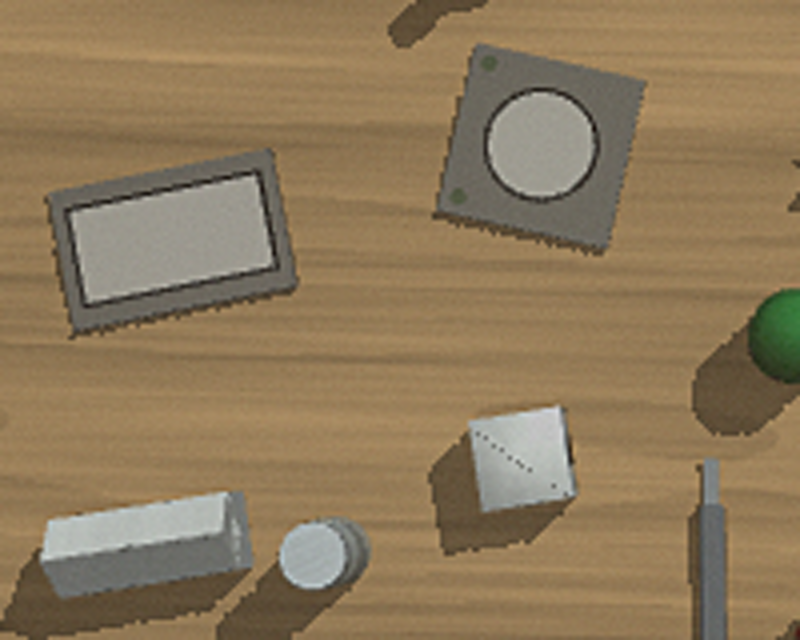

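View pics/a2.png

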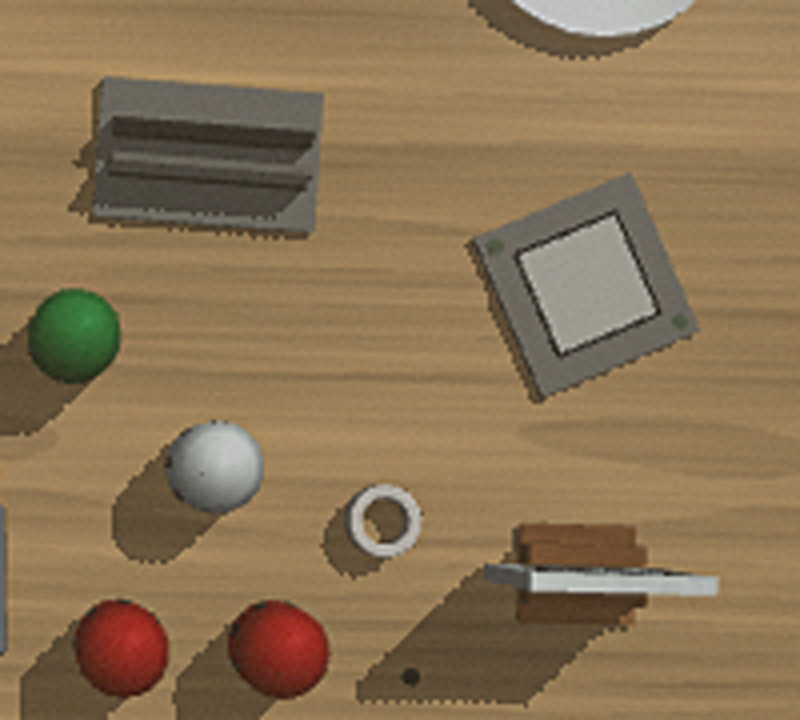

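View pics/b1.png

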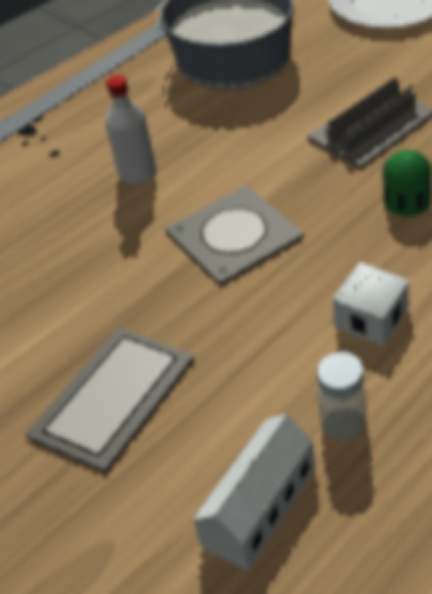

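View pics/b2.png

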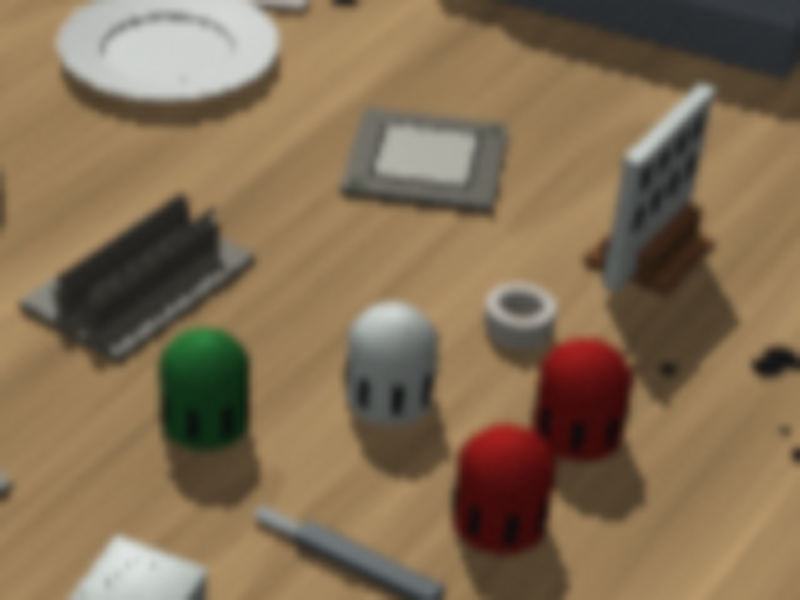

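The crops confirm the identities: the white dome sits at top px (373,227), the panel at (472,255) in its brown block, and the jar at (220,249) right beside the long house. Next I'll measure positions.

```bash
cat > meas.py <<'E'
from h import *
t=Cam("top");s=Cam("side")
def pale(c,box,lo,hi,sat=30):
    x0,y0,x1,y1=box; im=c.im[y0:y1,x0:x1]; hsv=cv2.cvtColor(im,cv2.COLOR_BGR2HSV)
    m=((hsv[...,1]<sat)&(hsv[...,2]>lo)&(hsv[...,2]<hi)).astype(np.uint8)
    n,l,st,ce=cv2.connectedComponentsWithStats(m,connectivity=4)
    i=1+np.argmax(st[1:,4]); cs,_=cv2.findContours((l==i).astype(np.uint8),cv2.RETR_EXTERNAL,cv2.CHAIN_APPROX_NONE)
    k=max(cs,key=len).reshape(-1,2)+[x0,y0]; return k.astype(float),st[i,4]
if __name__=="__main__":
  for nm,bt,bs in (("long",(145,140,220,200),(175,250,245,305)),("round",(245,118,305,175),(230,198,285,235)),("square",(434,150,498,212),(345,138,385,165))):
    for c,b in ((t,bt),(s,bs)):
        k,a=pale(c,b,140,256,50)
        P=c.plane(k,0.006)[:,:2]; r=cv2.minAreaRect((P*1000).astype(np.float32))
        print(nm,a,"pale: ctr",np.round(r[0],1),"size",np.round(r[1],1),"ang",round(r[2],1))
E
python3 meas.py
python3 - <<'E'
from h import *
t=Cam("top")
for p in [(165,255),(175,250),(270,225),(373,227),(160,170),(290,135),(440,190),(470,240),(485,257),(380,135)]: print(p,t.im[p[1],p[0]], end=' ')
E
```

```text
long 1074 pale: ctr [596.6 334.4] size [ 55.1 113.2] ang 12.8
long 856 pale: ctr [595.3 334.4] size [ 56.2 113.9] ang 12.9
round 527 pale: ctr [660. 114.] size [61.4 60.8] ang 1.5
round 288 pale: ctr [659.5 112.3] size [64.1 63. ] ang 37.0
square 669 pale: ctr [ 585.5 -356.9] size [63.5 63.5] ang 24.2
square 173 pale: ctr [ 585.9 -357.6] size [62.6 61.8] ang 23.6
(165, 255) [104 108 105] (175, 250) [104 108 106] (270, 225) [194 197 195] (373, 227) [161 168 165] (160, 170) [144 157 158] (290, 135) [ 94 105 109] (440, 190) [ 87 122 149] (470, 240) [ 90 130 157] (485, 257) [182 183 175] (380, 135) [ 97 108 111]
```

Run:
```python
from h import *
t=Cam("top");s=Cam("side")
a=cv2.resize(t.im[225:270,140:240],None,fx=8,fy=8,interpolation=cv2.INTER_CUBIC)
cv2.imwrite("pics/c1.png",a)
a=cv2.resize(s.im[220:345,235:325],None,fx=4.8,fy=4.8,interpolation=cv2.INTER_CUBIC)
cv2.imwrite("pics/c2.png",a)
# slot board hull
from meas import pale
im=t.im[120:180,330:410].astype(int); sat=im.max(2)-im.min(2)
m=((sat<28)).astype(np.uint8); m=cv2.morphologyEx(m,cv2.MORPH_OPEN,np.ones((3,3)))
n,l,st,_=cv2.connectedComponentsWithStats(m); i=1+np.argmax(st[1:,4]); k=np.argwhere(l==i)[:,::-1]+[330,120]
print(st[i]); P=t.plane(k,0.005)[:,:2]; r=cv2.minAreaRect((P*1000).astype(np.float32)); print(r); cv2.imwrite("pics/m.png",cv2.resize(np.hstack([(l==i).astype(np.uint8)*255,t.im[120:180,330:410,1]]),None,fx=5,fy=5,interpolation=cv2.INTER_CUBIC))
```

```text
[  13   10   57   38 1935]
((659.0426025390625, -123.02973937988281), (136.21478271484375, 86.46349334716797), 86.85281372070312)
```

View pics/c1.png

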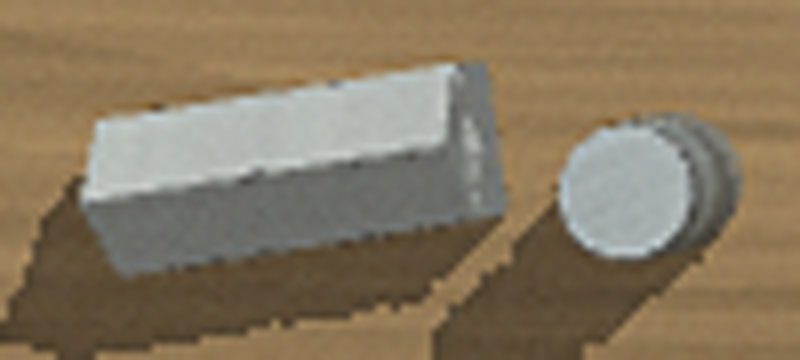

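View pics/c2.png

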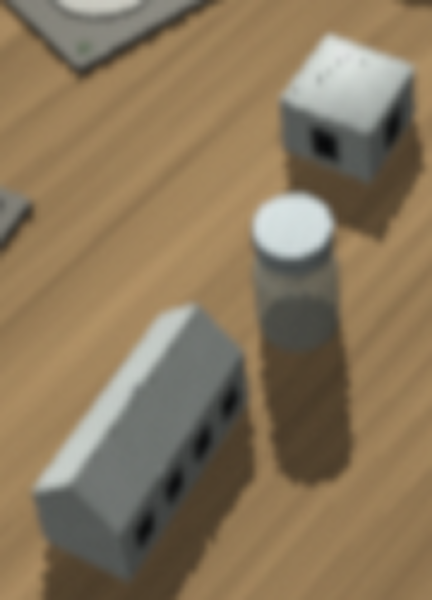

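View pics/m.png

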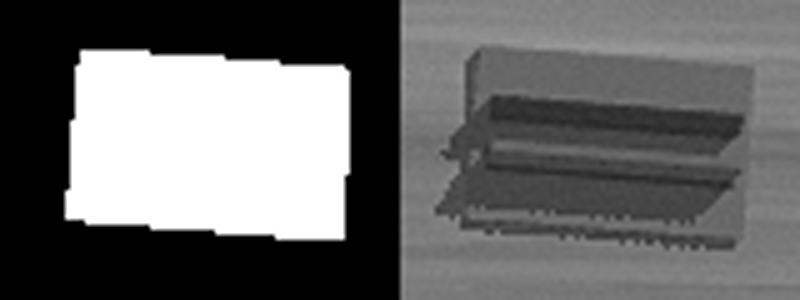

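```bash
python3 - <<'E'
from h import *
t=Cam("top");s=Cam("side")
def U(pts,x0,y0,k): return (np.array(pts)+.5)/k-.5+[x0,y0]
r=t.plane(U([(85,203),(450,148)],140,225,8),.063); e1=t.plane(U([(97,120),(457,65)],140,225,8),.04); e2=t.plane(U([(125,277),(503,213)],140,225,8),.04)
for n,q in (("ridge",r),("eave+",e1),("eave-",e2)):
    d=q[0]-q[1]; print(n,np.round(q.mean(0),4),np.linalg.norm(d).round(4),np.degrees(np.arctan2(d[1],d[0])).round(1))
rs=s.plane(U([(37,490),(192,305)],235,220,4.8),.063);d=rs[0]-rs[1];print("side ridge",rs.mean(0),np.linalg.norm(d),np.degrees(np.arctan2(d[1],d[0])))
pv=t.plane(U([(470,422),(562,405),(577,492),(482,512)],140,110,4),.04); rr=cv2.minAreaRect((pv[:,:2]*1000).astype(np.float32)); print("pav",rr,pv.mean(0))
pk=s.plane(U([(283,97),(372,128),(414,72),(332,35)],235,220,4.8),.04); rr=cv2.minAreaRect((pk[:,:2]*1000).astype(np.float32)); print("pav side",rr)
jc=t.plane(U([(625,190)],140,225,8),.075);js=s.plane(U([(293,227)],235,220,4.8),.075);print("jar",jc,js)
# rotunda: silhouette
from meas import pale
k,a=pale(t,(355,208,398,245),90,256,25); (x,y),R=cv2.minEnclosingCircle(k.astype(np.float32));print("rot px",x,y,R,t.plane([(x,y)],.04),R*1.106/t.f)
x0,y0=280,120
rs=U([(392,355)],280,120,5); print("rot side mid",s.plane(rs,.0315+0.008)) 
# panel top edge z=.106
pt=t.plane(U([(530,583),(718,587),(485,570)],320,110,4),.106);print("paneltop",pt)
ps=s.plane(U([(630,158),(708,90)],280,120,5),.106);print("panel side",ps)
db=t.plane(U([(515,525),(635,525),(517,620),(632,622),(645,545),(647,605)],320,110,4),.026);print("block",db)
E
python3 - <<'E'
import sys; sys.path.insert(0,'.')
import os; os.chdir('.')
from h import *
t=Cam("top");s=Cam("side")
crop(t,432,230,512,280,10,"d1.png");crop(s,390,130,430,185,10,"d2.png")
E
```

```text
ridge [0.4126 0.3325 0.063 ] 0.104 99.8
eave+ [0.4356 0.3377 0.04  ] 0.105 100.0
eave- [0.3917 0.3252 0.04  ] 0.1102 100.8
side ridge [0.41582871 0.3411508  0.063     ] 0.11023849895208296 96.15534759397406
pav ((468.0888977050781, 115.77762603759766), (53.007747650146484, 56.92422866821289), 11.773892402648926) [0.46850859 0.11538282 0.04      ]
pav side ((464.8916320800781, 116.05753326416016), (53.247962951660156, 52.46241760253906), 9.195748329162598)
jar [[0.41115343 0.22867845 0.075     ]] [[0.40710499 0.23041056 0.075     ]]
rot px 374.5 225.5 10.977349281311035 [[ 0.47038143 -0.12897849  0.04      ]] 0.025779825153927145
rot side mid [[ 0.46255543 -0.1192744   0.0395    ]]
paneltop [[ 0.40772109 -0.29394448  0.106     ]
 [ 0.40763776 -0.39859584  0.106     ]
 [ 0.41436077 -0.2689045   0.106     ]]
panel side [[ 0.40857957 -0.29466931  0.106     ]
 [ 0.40497953 -0.39442058  0.106     ]]
block [[ 0.43768806 -0.30769713  0.026     ]
 [ 0.43919203 -0.37968194  0.026     ]
 [ 0.38144158 -0.30927269  0.026     ]
 [ 0.38162477 -0.37806339  0.026     ]
 [ 0.42742627 -0.38572245  0.026     ]
 [ 0.39186284 -0.38702044  0.026     ]]
```

View pics/d1.png

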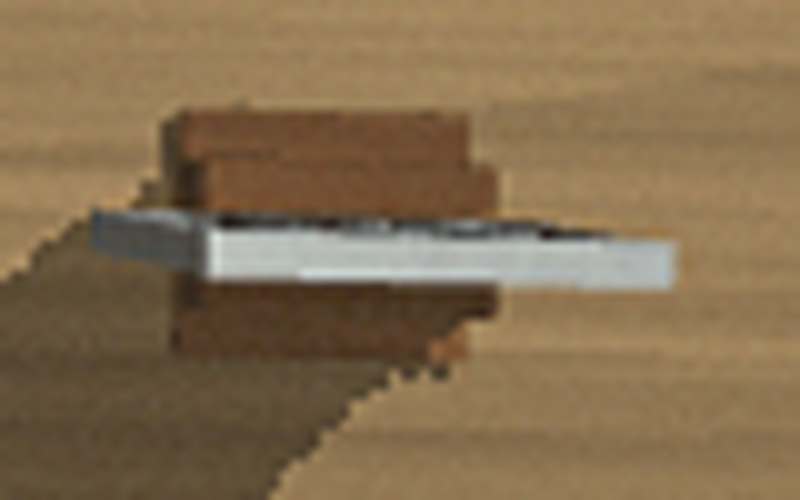

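View pics/d2.png

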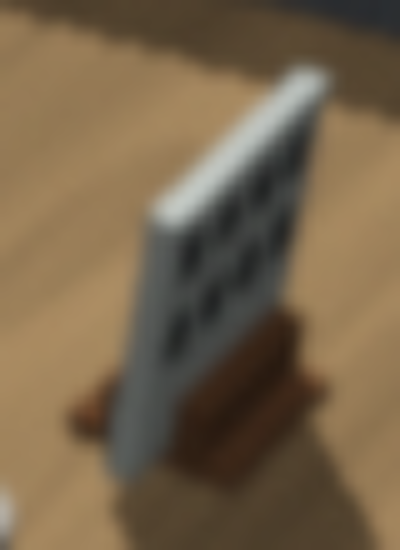

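```bash
cat > ov.py <<'E'
from h import *
def fr(c,ctr,deg):
    a=np.radians(deg); R=np.array([[np.cos(a),-np.sin(a),0],[np.sin(a),np.cos(a),0],[0,0,1]])
    return lambda pts: np.array(pts)@R.T+[ctr[0],ctr[1],0]
def overlay(c,box,k,segs,name):
    x0,y0,x1,y1=box; im=cv2.resize(c.im[y0:y1,x0:x1],None,fx=k,fy=k,interpolation=cv2.INTER_CUBIC)
    for P,col in segs:
        p=((c.proj(P)-[x0,y0]+.5)*k-.5); cv2.polylines(im,[np.round(p*16).astype(np.int32)],True,col,1,cv2.LINE_AA,4)
    cv2.imwrite("pics/"+name,im)
def rect(hx,hy,z): return [(hx,hy,z),(hx,-hy,z),(-hx,-hy,z),(-hx,hy,z)]
E
python3 - <<'E'
from ov import *
t=Cam("top");s=Cam("side")
F=fr(t,(.659,-.123),-3.15)
segs=[(F(rect(.043,.068,.006)),(0,0,255)),(F(rect(.013,.06,.036)),(0,255,0)),(F(rect(.00625,.06,.006)),(255,0,0))]
overlay(t,(335,122,410,176),10,segs,"e1.png"); overlay(s,(280,150,335,195),12,segs,"e2.png")
def U(pts,x0,y0,k): return (np.array(pts)+.5)/k-.5+[x0,y0]
q=t.plane(U([(208,228),(678,242),(672,290),(208,280)],432,230,10),.106);print(q.mean(0),q)
e=(q[0]+q[3]-q[1]-q[2])/2;print(np.degrees(np.arctan2(e[1],e[0])),np.linalg.norm(e))
print("rot proj in side", s.proj([(.4704,-.129,.0315),(.4704,-.129,.063),(.4704,-.129,0)]), "seen centre col",280+392/5.,"rows",120+300/5.,120+422/5.)
E
```

```text
[ 0.4083997 -0.3464335  0.106    ] [[ 0.41438576 -0.29440263  0.106     ]
 [ 0.41343347 -0.39909478  0.106     ]
 [ 0.40283002 -0.39776211  0.106     ]
 [ 0.40294956 -0.29447447  0.106     ]]
89.7047279379934 0.10399127590888596
rot proj in side [[357.39011844 189.98686092]
 [358.04766482 181.7327919 ]
 [356.75649647 197.94061092]] seen centre col 358.4 rows 180.0 204.4
```

View pics/e1.png

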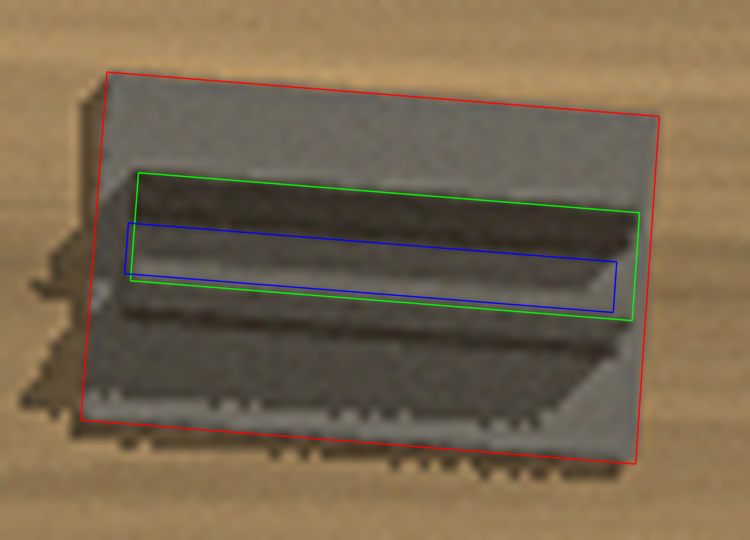

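View pics/e2.png

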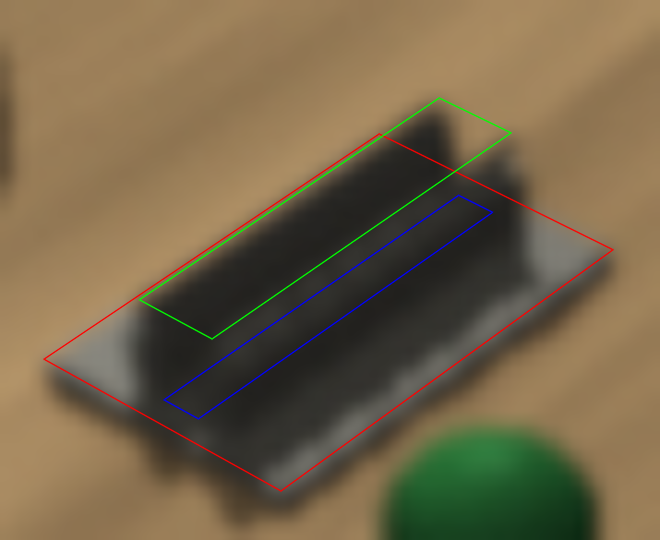

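Both views agree to within 1–3 mm, and sizes match (slot board 136×86, panel edge 104, ridge 104). I take the panel first: turn the tool to yaw 0, then move over it.

send_rows(
  moves=[
    [[0,0,-0.184],[0,0,0],100],
    [[0,0,-0.184],[0,0,0],100],
    [[0,0,-0.184],[0,0,0],100],
    [[0,0,-0.184],[0,0,0],100],
    [[0,0,-0.184],[0,0,0],100],
    [[0,0,-0.184],[0,0,0],100],
    [[0,0,-0.184],[0,0,0],100],
  ],
  squeeze=40,
)

```text
time_s: 1.82
position: [0.175, -0.6, 0.2503]
eef_rot: [-3.141, -0.011, -0.0]
ft_force: [-0.8, -0.2, 0.3]
finger_gap: 0.0855
```

send_rows(
  moves=[
    [[0,0,0],[0.0333,-0.0362,0.004],100],
    [[0,0,0],[0.0333,-0.0362,0.004],100],
    [[0,0,0],[0.0333,-0.0362,0.004],100],
    [[0,0,0],[0.0333,-0.0362,0.004],100],
    [[0,0,0],[0.0333,-0.0362,0.004],100],
    [[0,0,0],[0.0333,-0.0362,0.004],100],
    [[0,0,0],[0.0333,-0.0362,0.004],100],
    [[0,0,0],[0,0,0],100],
    [[0,0,0],[0,0,0],100],
  ],
)

```text
time_s: 2.95
position: [0.4076, -0.3468, 0.2224]
eef_rot: [3.141, 0.002, -0.0]
ft_force: [0.1, -0.5, 0.2]
finger_gap: 0.0854
```

send_rows(
  moves=[
    [[0,0,0],[0,0,0.028],100],
    [[0,0,0],[0,0,0.028],100],
    [[0,0,0],[0,0,0.028],100],
    [[0,0,0],[0,0,0.028],100],
    [[0,0,0],[0,0,0.028],100],
    [[0,0,0],[0,0,0],100],
  ],
)

```text
time_s: 3.7
position: [0.4054, -0.3468, 0.0804]
eef_rot: [-3.139, 0.003, 0.006]
ft_force: [0.8, -0.0, 0.4]
finger_gap: 0.0853
```

send_rows(
  moves=[
    [[0,0,0],[0,0,0],30],
    [[0,0,0],[0,0,0],20],
    [[0,0,0],[0,0,0],0],
    [[0,0,0],[0,0,0],0],
    [[0,0,0],[0,0,0],0],
    [[0,0,0],[0,0,0],0],
    [[0,0,0],[0,0,0],0],
    [[0,0,0],[0,0,0],0],
    [[0,0,0],[0,0,0],0],
  ],
)

```text
time_s: 4.82
position: [0.4082, -0.3465, 0.0828]
eef_rot: [3.141, 0.002, 0.001]
ft_force: [-0.9, 0.1, 5.5]
finger_gap: 0.0095
```

send_rows(
  moves=[
    [[0,0,0],[0,0,-0.01],0],
    [[0,0,0],[0,0,-0.015],0],
    [[0,0,0],[0,0,-0.02],0],
    [[0,0,0],[0,0,-0.025],0],
    [[0,0,0],[0,0,-0.025],0],
    [[0,0,0],[0,0,-0.02],0],
    [[0,0,0],[0,0,0],0],
    [[0,0,0],[0,0,0],0],
  ],
)

```text
time_s: 5.82
position: [0.4075, -0.3461, 0.1968]
eef_rot: [-3.141, -0.002, 0.001]
ft_force: [-0.1, -1.1, -0.0]
finger_gap: 0.0098
```

Run:
```python
from h import *
t=Cam("top");s=Cam("side")
crop(t,420,190,560,330,4,"f1.png");crop(s,350,60,500,200,4,"f2.png")
cv2.imwrite("pics/f.png",np.hstack([cv2.resize(t.im[200:310,420:530],None,fx=3.6,fy=3.6,interpolation=2),cv2.resize(s.im[70:180,380:490],None,fx=3.6,fy=3.6,interpolation=2)]))
print(telemetry.get_state()["position"],telemetry.get_state()["finger_gap"])
```

```text
[ 0.40736331 -0.34597509  0.19630562] 0.009231747772382452
```

View pics/f.png

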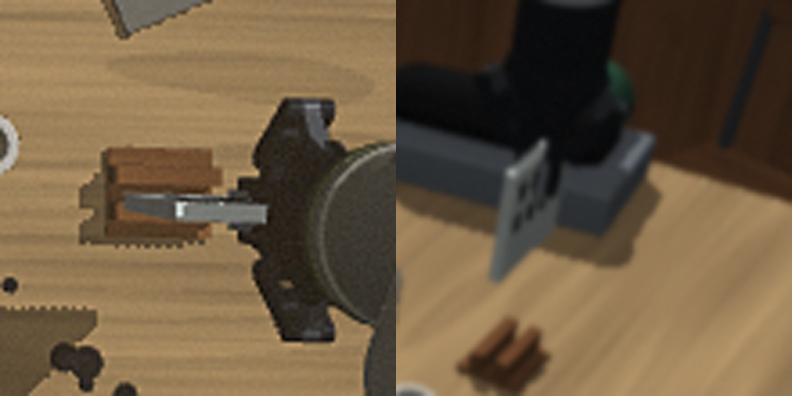

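The panel is held square and upright in both views. Next I carry it to the slot board.

send_rows(
  moves=[
    [[0,0,0],[0.014,-0.0124,0],0],
    [[0,0,0],[0.028,-0.0248,0],0],
    [[0,0,0],[0.028,-0.0248,0],0],
    [[0,0,0],[0.028,-0.0248,0],0],
    [[0,0,0],[0.028,-0.0248,0],0],
    [[0,0,0],[0.028,-0.0248,0],0],
    [[0,0,0],[0.028,-0.0248,0],0],
    [[0,0,0],[0.028,-0.0248,0],0],
    [[0,0,0],[0.028,-0.0248,0],0],
    [[0,0,0],[0.0135,-0.0122,0],0],
    [[0,0,0.055],[0,0,0],0],
    [[0,0,0],[0,0,0],0],
  ],
)

```text
time_s: 7.42
position: [0.6587, -0.1237, 0.1966]
eef_rot: [3.14, -0.085, -0.002]
ft_force: [0.3, -0.2, -0.8]
finger_gap: 0.0094
```

send_rows(
  moves=[
    [[0,0,0],[0,0,0],0],
    [[0,0,0],[0,0,0],0],
  ],
)

```text
time_s: 7.68
position: [0.6589, -0.1237, 0.1974]
eef_rot: [3.14, -0.085, -0.0]
ft_force: [-0.1, -0.7, -0.7]
finger_gap: 0.0094
```

send_rows(
  moves=[
    [[0,0,0],[0,0,0.02],0],
    [[0,0,0],[0,0,0.025],0],
    [[0,0,0],[0,0,0.02],0],
    [[0,0,0],[0,0,0.01],0],
    [[0,0,0],[0,0,0],0],
    [[0,0,0],[0,0,0],0],
  ],
)

```text
time_s: 8.43
position: [0.6598, -0.123, 0.1234]
eef_rot: [3.14, -0.085, 0.003]
ft_force: [-0.2, -0.2, -0.6]
finger_gap: 0.0097
```

Run:
```python
from ov import *
t=Cam("top");s=Cam("side")
F=fr(t,(.659,-.123),-3.15)
P=telemetry.get_state()["position"];print(P)
G=fr(t,P[:2],-3.1)
segs=[(F(rect(.013,.06,.036)),(0,255,0)),(G(rect(.005,.052,P[2]-.0755)),(0,0,255)),(G(rect(.005,.052,P[2]+.0245)),(255,0,0))]
overlay(s,(270,110,350,195),7,segs,"g.png"); overlay(t,(335,100,420,176),8,segs,"g2.png")
```

```text
[ 0.65971387 -0.12308745  0.12341381]
```

View pics/g.png

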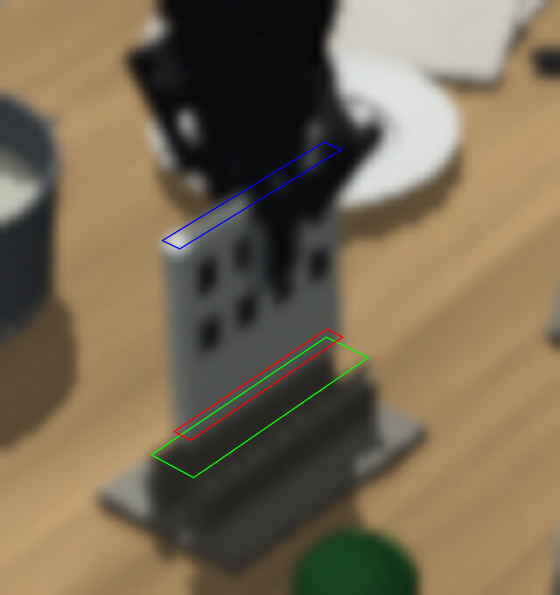

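View pics/g2.png

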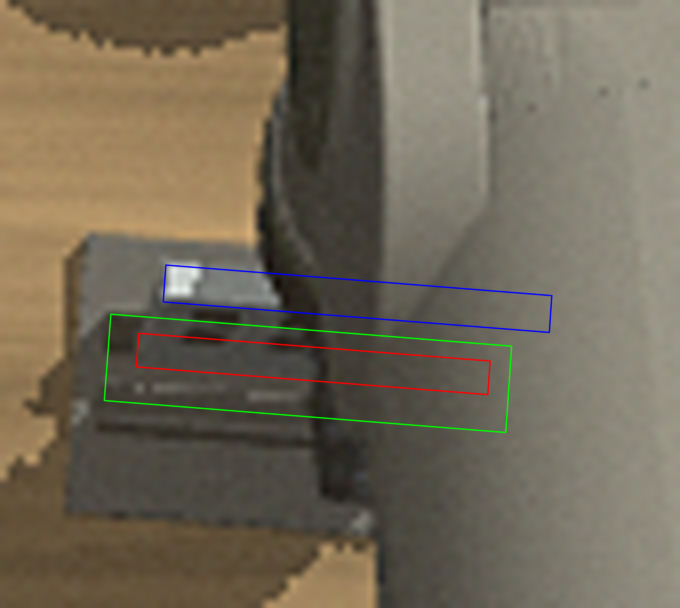

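send_rows(
  moves=[
    [[0,0,0],[0,0,0.006],0],
    [[0,0,0],[0,0,0.006],0],
    [[0,0,0],[0,0,0.005],0],
    [[0,0,0],[0,0,0.004],0],
    [[0,0,0],[0,0,0.004],0],
    [[0,0,0],[0,0,0],0],
  ],
  squeeze=25,
)

```text
time_s: 9.28
position: [0.6589, -0.123, 0.0969]
eef_rot: [-3.14, 0.085, 0.001]
ft_force: [-0.5, -0.4, -1.0]
finger_gap: 0.0092
```

Already in the straight part with no contact force, so I continue down.

send_rows(
  moves=[
    [[0,0,0],[0,0,0.004],0],
    [[0,0,0],[0,0,0.004],0],
    [[0,0,0],[0,0,0.004],0],
    [[0,0,0],[0,0,0.002],0],
    [[0,0,0],[0,0,0],0],
    [[0,0,0],[0,0,0],0],
  ],
)

```text
time_s: 10.02
position: [0.6592, -0.123, 0.0834]
eef_rot: [-3.14, 0.085, -0.0]
ft_force: [0.5, -0.2, -0.6]
finger_gap: 0.0094
```

send_rows(
  moves=[
    [[0,0,0],[0,0,0.001],0],
    [[0,0,0],[0,0,0.001],0],
    [[0,0,0],[0,0,0.001],0],
    [[0,0,0],[0,0,0],0],
  ],
)

```text
time_s: 10.52
position: [0.6596, -0.1231, 0.0829]
eef_rot: [3.14, -0.085, 0.002]
ft_force: [-6.3, -0.0, 15.4]
finger_gap: 0.0096
```

send_rows(
  moves=[
    [[0,0,0],[0,0,0],10],
    [[0,0,0],[0,0,0],20],
    [[0,0,0],[0,0,0],40],
    [[0,0,0],[0,0,0],70],
    [[0,0,0],[0,0,0],100],
    [[0,0,0],[0,0,0],100],
    [[0,0,0],[0,0,0],100],
    [[0,0,0],[0,0,0],100],
  ],
)

```text
time_s: 11.52
position: [0.6591, -0.123, 0.0803]
eef_rot: [-3.14, 0.085, 0.0]
ft_force: [-0.9, 0.3, -0.5]
finger_gap: 0.0854
```

send_rows(
  moves=[
    [[0,0,0],[0,0,-0.025],100],
    [[0,0,0],[0,0,-0.04],100],
    [[0,0,0],[0,0,-0.04],100],
    [[0,0,0],[0,0,-0.015],100],
    [[0,0,0],[0,0,0],100],
  ],
)

```text
time_s: 12.15
position: [0.6596, -0.1231, 0.2012]
eef_rot: [3.14, -0.085, 0.003]
ft_force: [0.2, 0.1, -0.9]
finger_gap: 0.0855
```

Panel is in. Next is the white rotunda. First I take a quick look at the panel while moving the arm.

send_rows(
  moves=[
    [[0,0,-0.054],[0,0,0],100],
    [[0,0,0],[-0.038,0.001,0],100],
    [[0,0,0],[-0.038,0.001,0],100],
    [[0,0,0],[-0.038,0.001,0],100],
    [[0,0,0],[-0.038,0.001,0],100],
    [[0,0,0],[-0.038,0.001,0],100],
    [[0,0,0],[0,0,0],100],
  ],
)

```text
time_s: 13.02
position: [0.4659, -0.1287, 0.1985]
eef_rot: [3.141, -0.003, -0.006]
ft_force: [0.6, 0.2, 0.7]
finger_gap: 0.0857
```

Run:
```python
from ov import *
t=Cam("top");s=Cam("side")
print(telemetry.get_state()["position"])
F=fr(t,(.659,-.123),-3.15)
segs=[(F(rect(.005,.052,.106)),(0,0,255))]
overlay(s,(270,110,350,195),6,segs,"i1.png"); overlay(t,(335,100,420,176),8,segs,"i2.png")
```

```text
[ 0.46862388 -0.12826983  0.19931616]
```

View pics/i1.png

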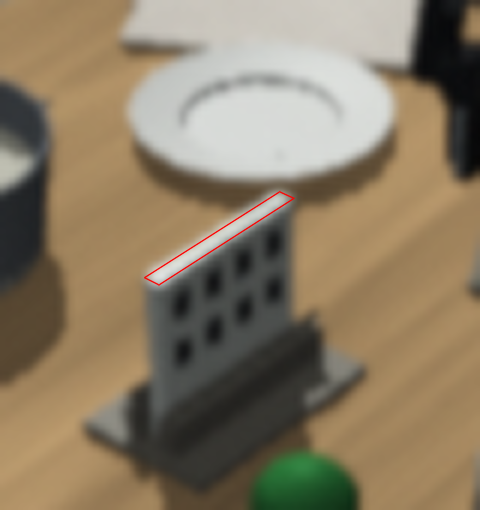

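View pics/i2.png

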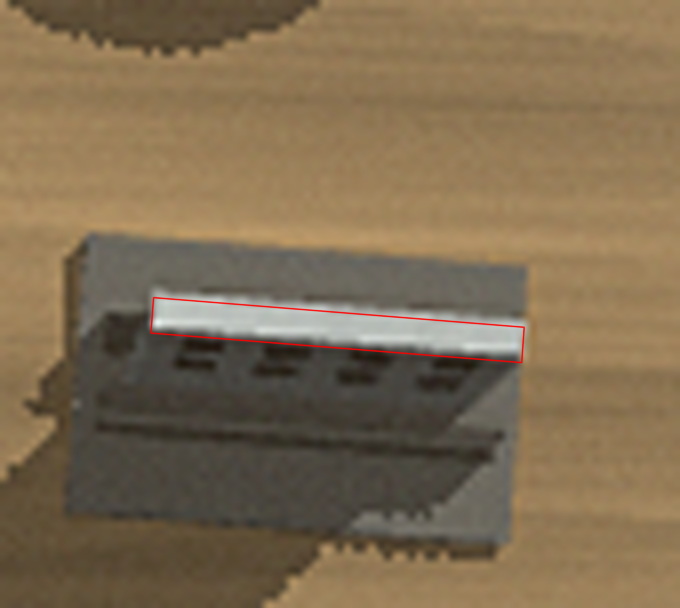

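The panel's top edge matches the seated prediction (z = 0.106) in both views. Now I descend on the rotunda.

send_rows(
  moves=[
    [[0,0,0],[0,0,0.03],100],
    [[0,0,0],[0,0,0.04],100],
    [[0,0,0],[0,0,0.04],100],
    [[0,0,0],[0,0,0.03],100],
    [[0,0,0],[0,0,0.02],100],
    [[0,0,0],[0,0,0.008],100],
    [[0,0,0],[0,0,0],100],
  ],
  squeeze=30,
)

```text
time_s: 14.0
position: [0.4693, -0.1277, 0.0318]
eef_rot: [-3.141, -0.001, 0.001]
ft_force: [1.5, 0.1, 0.9]
finger_gap: 0.0853
```

send_rows(
  moves=[
    [[0,0,0],[0,0,0],70],
    [[0,0,0],[0,0,0],65],
    [[0,0,0],[0,0,0],58],
    [[0,0,0],[0,0,0],50],
    [[0,0,0],[0,0,0],50],
    [[0,0,0],[0,0,0],50],
    [[0,0,0],[0,0,0],50],
    [[0,0,0],[0,0,0],50],
  ],
)

```text
time_s: 15.0
position: [0.4696, -0.1283, 0.0333]
eef_rot: [3.141, -0.0, 0.002]
ft_force: [-1.8, 0.3, 4.9]
finger_gap: 0.0529
```

send_rows(
  moves=[
    [[0,0,0],[0,0,-0.01],40],
    [[0,0,0],[0,0,-0.03],40],
    [[0,0,0],[0,0,-0.03],40],
    [[0,0,0],[0,0,-0.03],40],
    [[0,0,0],[0.018,-0.0225,0],40],
    [[0,0,0],[0.034,-0.043,0],40],
    [[0,0,0],[0.034,-0.043,0],40],
    [[0,0,0],[0.034,-0.043,0],40],
    [[0,0,0],[0.034,-0.043,0],40],
    [[0,0,0],[0.024,-0.031,0],40],
    [[0,0,0],[0.012,-0.0155,0],40],
    [[0,0,0],[0,0,0],40],
  ],
)

```text
time_s: 16.5
position: [0.6592, 0.115, 0.1327]
eef_rot: [-3.14, -0.004, -0.0]
ft_force: [-0.4, -0.6, -0.0]
finger_gap: 0.0531
```

Run:
```python
from h import *
t=Cam("top");s=Cam("side")
st=telemetry.get_state();print(st["position"],st["eef_rot"],st["finger_gap"])
cv2.imwrite("pics/j.png",np.hstack([cv2.resize(t.im[90:210,200:340],None,fx=2.8,fy=2.8,interpolation=2),cv2.resize(s.im[120:240,200:340],None,fx=2.8,fy=2.8,interpolation=2)]))
```

```text
[0.65890489 0.11210976 0.13261404] [ 3.14114017e+00 -6.77179823e-04 -1.02360737e-04] 0.05315959216355984
```

View pics/j.png

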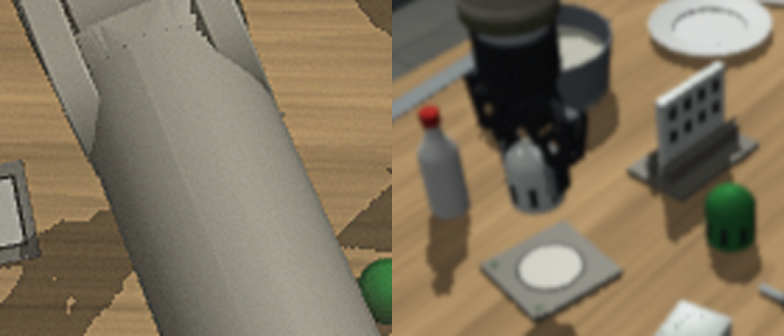

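send_rows(
  moves=[
    [[0,0,0],[0,0,0.02],40],
    [[0,0,0],[0,0,0.03],40],
    [[0,0,0],[0,0,0.025],40],
    [[0,0,0],[0,0,0.01],40],
    [[0,0,0],[0,0,0.006],40],
    [[0,0,0],[0,0,0.0015],40],
    [[0,0,0],[0,0,0],40],
    [[0,0,0],[0,0,0],40],
  ],
)

```text
time_s: 17.6
position: [0.6596, 0.1131, 0.0406]
eef_rot: [-3.141, -0.0, -0.002]
ft_force: [-0.3, -0.2, -0.3]
finger_gap: 0.0531
```

send_rows(
  moves=[
    [[0,0,0],[0,0,0.001],40],
    [[0,0,0],[0,0,0.001],40],
    [[0,0,0],[0,0,0],40],
  ],
)

```text
time_s: 17.98
position: [0.6595, 0.1131, 0.0394]
eef_rot: [3.142, 0.0, 0.002]
ft_force: [-3.7, -1.4, 8.7]
finger_gap: 0.053
```

Contact. I release and lift.

send_rows(
  moves=[
    [[0,0,0],[0,0,0],65],
    [[0,0,0],[0,0,0],75],
    [[0,0,0],[0,0,0],100],
    [[0,0,0],[0,0,0],100],
    [[0,0,0],[0,0,0],100],
    [[0,0,0],[0,0,-0.02],100],
    [[0,0,0],[0,0,-0.04],100],
    [[0,0,0],[0,0,-0.05],100],
    [[0,0,0],[0,0,-0.05],100],
    [[0,0,0],[0,0,0],100],
  ],
)

```text
time_s: 19.23
position: [0.6615, 0.1142, 0.2053]
eef_rot: [-3.139, -0.0, -0.016]
ft_force: [-0.9, -0.4, -0.4]
finger_gap: 0.0856
```

send_rows(
  moves=[
    [[0,0,0],[-0.0386,-0.0006,0],100],
    [[0,0,0],[-0.0386,-0.0006,0],100],
    [[0,0,0],[-0.0386,-0.0006,0],100],
    [[0,0,0],[-0.0386,-0.0006,0],100],
    [[0,0,0],[-0.0386,-0.0006,0],100],
    [[0,0,-0.183],[0,0,0],100],
    [[0,0,0],[0,0,0],100],
    [[0,0,0],[0,0,0],100],
  ],
)

```text
time_s: 20.23
position: [0.4664, 0.1159, 0.198]
eef_rot: [-3.129, -0.281, -0.001]
ft_force: [-0.6, -0.3, -0.2]
finger_gap: 0.0852
```

Run:
```python
from ov import *
t=Cam("top");s=Cam("side")
st=telemetry.get_state();print(st["position"],st["eef_rot"],np.degrees(2*np.arctan2(st["eef_rot"][1],st["eef_rot"][0]))%180)
F=fr(s,(.467,.116),10.5)
overlay(s,(225,190,325,265),6,[(F(rect(.027,.027,.04)),(0,0,255)),(F(rect(.027,.027,.0)),(0,255,0)),(fr(s,(.6597,.113),0)(rect(.053,.053,.006)),(255,0,0))],"k.png")
overlay(t,(240,110,310,180),7,[],"k2.png")
```

```text
[0.46639481 0.11595316 0.1978068 ] [-3.12838836e+00 -2.82807898e-01  2.19439934e-04] 10.331053596952131
```

View pics/k.png

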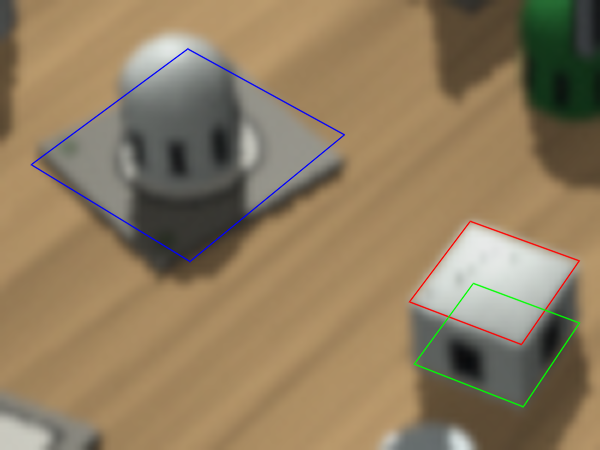

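View pics/k2.png

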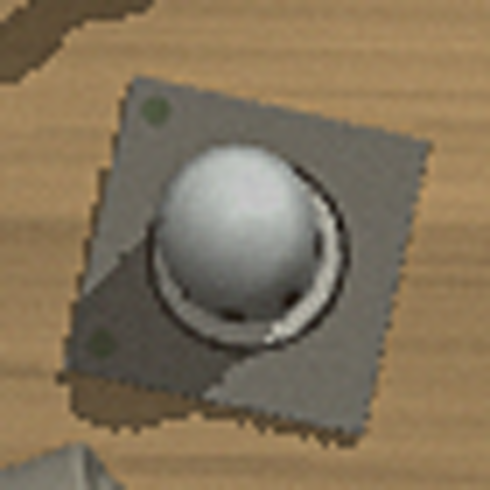

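The rotunda stands centred in its disc, and the pavilion overlay matches. I grasp the pavilion.

send_rows(
  moves=[
    [[0,0,0],[0,0,0.03],100],
    [[0,0,0],[0,0,0.04],100],
    [[0,0,0],[0,0,0.04],100],
    [[0,0,0],[0,0,0.03],100],
    [[0,0,0],[0,0,0.02],100],
    [[0,0,0],[0,0,0.007],100],
    [[0,0,0],[0,0,0],100],
  ],
)

```text
time_s: 21.2
position: [0.4662, 0.1161, 0.0308]
eef_rot: [-3.128, -0.286, 0.001]
ft_force: [-0.6, 0.8, -0.1]
finger_gap: 0.0857
```

send_rows(
  moves=[
    [[0,0,0],[0,0,0],70],
    [[0,0,0],[0,0,0],65],
    [[0,0,0],[0,0,0],58],
    [[0,0,0],[0,0,0],50],
    [[0,0,0],[0,0,0],40],
    [[0,0,0],[0,0,0],40],
    [[0,0,0],[0,0,0],40],
    [[0,0,0],[0,0,0],40],
  ],
)

```text
time_s: 22.2
position: [0.4668, 0.116, 0.0317]
eef_rot: [3.128, 0.287, 0.003]
ft_force: [-0.6, -0.9, 6.2]
finger_gap: 0.0535
```

send_rows(
  moves=[
    [[0,0,0],[0,0,-0.01],40],
    [[0,0,0],[0,0,-0.03],40],
    [[0,0,0],[0,0,-0.04],40],
    [[0,0,0],[0,0,-0.03],40],
    [[0,0,0],[0,0,-0.01],40],
    [[0,0,0],[0.0016,0.0243,0],40],
    [[0,0,0],[0.003,0.0487,0],40],
    [[0,0,0],[0.0031,0.0487,0],40],
    [[0,0,0],[0.0031,0.0487,0],40],
    [[0,0,0],[0.0031,0.0487,0],40],
    [[0,0,0],[0.0031,0.0487,0],40],
    [[0,0,0],[0.0031,0.0487,0],40],
  ],
)

```text
time_s: 23.7
position: [0.5432, -0.193, 0.1499]
eef_rot: [-3.128, -0.287, 0.002]
ft_force: [1.4, -0.9, -0.8]
finger_gap: 0.0538
```

send_rows(
  moves=[
    [[0,0,0],[0.0031,0.0487,0],40],
    [[0,0,0],[0.0031,0.0487,0],40],
    [[0,0,0],[0.0031,0.0487,0],40],
    [[0,0,0],[0.0016,0.0244,0],40],
    [[0,0,-0.119],[0,0,0],40],
    [[0,0,-0.119],[0,0,0],40],
    [[0,0,0],[0,0,0],40],
    [[0,0,0],[0,0,0],40],
  ],
)

```text
time_s: 24.7
position: [0.585, -0.3571, 0.1502]
eef_rot: [-3.072, -0.652, 0.001]
ft_force: [-1.0, 0.8, -0.5]
finger_gap: 0.0532
```

Run:
```python
from ov import *
t=Cam("top");s=Cam("side")
st=telemetry.get_state();print(st["position"],st["finger_gap"],np.degrees(2*np.arctan2(st["eef_rot"][1],st["eef_rot"][0]))%180)
cv2.imwrite("pics/l.png",cv2.resize(s.im[60:200,300:440],None,fx=4,fy=4,interpolation=2))
```

```text
[ 0.58515075 -0.35717507  0.15056578] 0.05385889489578379 24.035104444507738
```

View pics/l.png

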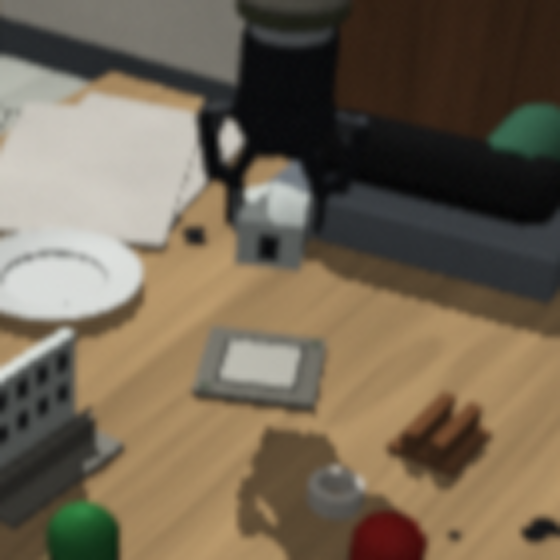

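send_rows(
  moves=[
    [[0,0,0],[0,0,0.03],40],
    [[0,0,0],[0,0,0.04],40],
    [[0,0,0],[0,0,0.025],40],
    [[0,0,0],[0,0,0.01],40],
    [[0,0,0],[0,0,0.006],40],
    [[0,0,0],[0,0,0.001],40],
    [[0,0,0],[0,0,0],40],
    [[0,0,0],[0,0,0],40],
  ],
)

```text
time_s: 25.8
position: [0.5857, -0.3575, 0.0397]
eef_rot: [3.071, 0.656, 0.002]
ft_force: [-0.4, 0.1, -0.2]
finger_gap: 0.0534
```

send_rows(
  moves=[
    [[0,0,0],[0,0,0.001],40],
    [[0,0,0],[0,0,0],40],
  ],
)

```text
time_s: 26.05
position: [0.5853, -0.3573, 0.0379]
eef_rot: [3.072, 0.656, 0.0]
ft_force: [0.4, 0.5, -1.0]
finger_gap: 0.0538
```

send_rows(
  moves=[
    [[0,0,0],[0,0,0.001],40],
    [[0,0,0],[0,0,0],40],
  ],
)

```text
time_s: 26.3
position: [0.5853, -0.3574, 0.0379]
eef_rot: [3.072, 0.656, 0.0]
ft_force: [-4.4, 2.6, 6.8]
finger_gap: 0.0539
```

send_rows(
  moves=[
    [[0,0,0],[0,0,0],65],
    [[0,0,0],[0,0,0],75],
    [[0,0,0],[0,0,0],100],
    [[0,0,0],[0,0,0],100],
    [[0,0,0],[0,0,0],100],
    [[0,0,0],[0,0,-0.02],100],
    [[0,0,0],[0,0,-0.04],100],
    [[0,0,0],[0,0,-0.05],100],
    [[0,0,0],[0,0,-0.05],100],
    [[0,0,0],[0,0,0],100],
  ],
)

```text
time_s: 27.55
position: [0.5878, -0.3581, 0.2045]
eef_rot: [3.065, 0.655, 0.013]
ft_force: [0.8, 0.6, -1.0]
finger_gap: 0.0854
```

send_rows(
  moves=[
    [[0,0,0.122],[0,0,0],100],
    [[0,0,0.122],[0,0,0],100],
    [[0,0,0],[0,0,0],100],
  ],
)

```text
time_s: 27.92
position: [0.5852, -0.3571, 0.1972]
eef_rot: [3.129, 0.279, -0.0]
ft_force: [-0.5, 0.7, 0.7]
finger_gap: 0.0857
```

send_rows(
  moves=[
    [[0,0,0],[-0.0031,-0.0473,0],100],
    [[0,0,0],[-0.0031,-0.0473,0],100],
    [[0,0,0],[-0.0031,-0.0473,0],100],
    [[0,0,0],[-0.0031,-0.0473,0],100],
    [[0,0,0],[-0.0031,-0.0473,0],100],
    [[0,0,0],[-0.0031,-0.0473,0],100],
    [[0,0,0],[-0.0031,-0.0473,0],100],
    [[0,0,0],[-0.0031,-0.0473,0],100],
    [[0,0,0],[-0.0031,-0.0473,0],100],
    [[0,0,0],[-0.0031,-0.0473,0],100],
    [[0,0,0],[-0.0031,-0.0473,0],100],
  ],
)

```text
time_s: 29.3
position: [0.4595, 0.1503, 0.1973]
eef_rot: [3.128, 0.283, 0.001]
ft_force: [0.1, -0.4, 1.2]
finger_gap: 0.0853
```

send_rows(
  moves=[
    [[0,0,0],[-0.0031,-0.0473,0],100],
    [[0,0,0],[-0.0031,-0.0473,0],100],
    [[0,0,0],[-0.0031,-0.0473,0],100],
    [[0,0,0],[-0.0031,-0.0473,0],100],
    [[0,0,0],[0,0,0],100],
    [[0,0,0],[0,0,0],100],
  ],
)

```text
time_s: 30.05
position: [0.4146, 0.3326, 0.1968]
eef_rot: [3.128, 0.281, -0.0]
ft_force: [0.3, -1.3, -0.7]
finger_gap: 0.0857
```

Run:
```python
from ov import *
t=Cam("top");s=Cam("side")
st=telemetry.get_state();print(st["position"],st["finger_gap"],np.degrees(2*np.arctan2(st["eef_rot"][1],st["eef_rot"][0]))%180)
F=fr(s,(.413,.333),10)
sg=[(F(rect(.023,.052,.04)),(0,0,255)),(F(rect(0,.052,.063)),(0,255,0)),(fr(s,(.5857,-.357),24)(rect(.027,.027,.046)),(255,0,0))]
overlay(s,(235,240,325,345),5,sg,"n1.png");overlay(t,(430,140,510,220),7,sg,"n2.png")
```

```text
[0.41527673 0.33159239 0.19677742] 0.08533047748233213 10.091844855635658
```

View pics/n1.png

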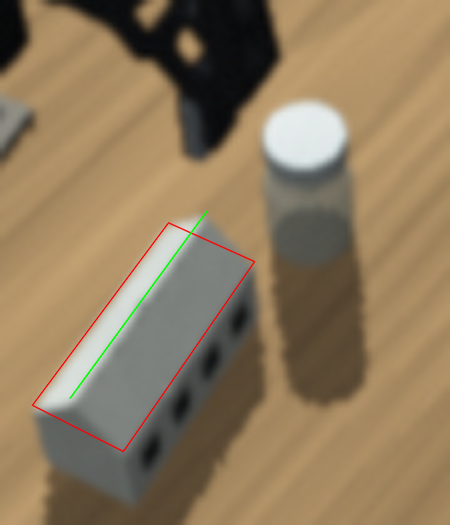

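View pics/n2.png

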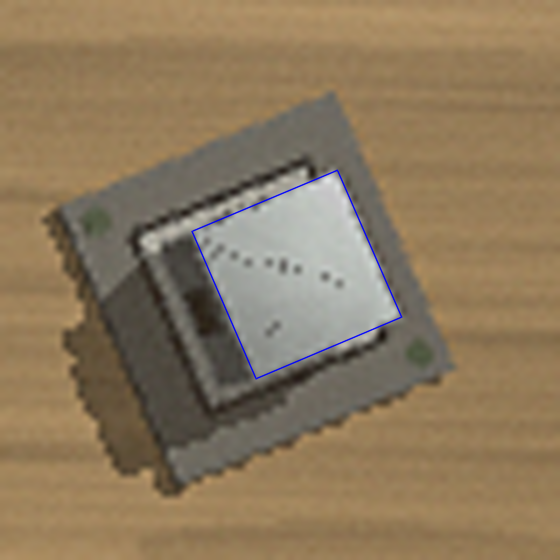

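send_rows(
  moves=[
    [[0,0,0],[0,0,0.03],100],
    [[0,0,0],[-0.001,0,0.04],100],
    [[0,0,0],[-0.001,0,0.04],100],
    [[0,0,0],[0,0,0.03],100],
    [[0,0,0],[0,0,0.02],100],
    [[0,0,0],[0,0,0.005],100],
    [[0,0,0],[0,0,0],100],
  ],
)

```text
time_s: 31.02
position: [0.4131, 0.3327, 0.0324]
eef_rot: [-3.129, -0.277, -0.001]
ft_force: [-0.8, 0.8, 0.1]
finger_gap: 0.0853
```

send_rows(
  moves=[
    [[0,0,0],[0,0,0],65],
    [[0,0,0],[0,0,0],58],
    [[0,0,0],[0,0,0],52],
    [[0,0,0],[0,0,0],45],
    [[0,0,0],[0,0,0],40],
    [[0,0,0],[0,0,0],35],
    [[0,0,0],[0,0,0],30],
    [[0,0,0],[0,0,0],30],
  ],
  squeeze=40,
)

```text
time_s: 32.02
position: [0.413, 0.3329, 0.0327]
eef_rot: [-3.129, -0.278, -0.002]
ft_force: [-0.3, -0.6, 6.7]
finger_gap: 0.0457
```

send_rows(
  moves=[
    [[0,0,0],[0,0,-0.01],30],
    [[0,0,0],[0,0,-0.03],30],
    [[0,0,0],[0,0,-0.04],30],
    [[0,0,0],[0,0,-0.02],30],
    [[0,0,0],[0.018,0.0031,0],30],
    [[0,0,0],[0.036,0.0062,0],30],
    [[0,0,0],[0.036,0.0062,0],30],
    [[0,0,0],[0.036,0.0062,0],30],
    [[0,0,0],[0.036,0.0062,0],30],
    [[0,0,0],[0.018,0.0031,0],30],
    [[0,0,-0.046],[0,0,0],30],
    [[0,0,0],[0,0,0],30],
  ],
)

```text
time_s: 33.52
position: [0.5957, 0.3328, 0.1298]
eef_rot: [3.121, 0.348, -0.003]
ft_force: [-0.2, 0.4, -1.5]
finger_gap: 0.0452
```

send_rows(
  moves=[
    [[0,0,0],[0,0,0],30],
    [[0,0,0],[0,0,0],30],
  ],
)

```text
time_s: 33.78
position: [0.5951, 0.3337, 0.1316]
eef_rot: [3.122, 0.349, -0.0]
ft_force: [-0.8, 0.3, -1.4]
finger_gap: 0.0455
```

Run:
```python
from ov import *
s=Cam("side")
st=telemetry.get_state();print(st["position"],st["finger_gap"],np.degrees(2*np.arctan2(st["eef_rot"][1],st["eef_rot"][0]))%180)
cv2.imwrite("pics/o.png",cv2.resize(s.im[180:320,150:330],None,fx=4,fy=4,interpolation=2))
```

```text
[0.59516058 0.33373247 0.13182893] 0.04518595336711556 12.768744939536893
```

View pics/o.png

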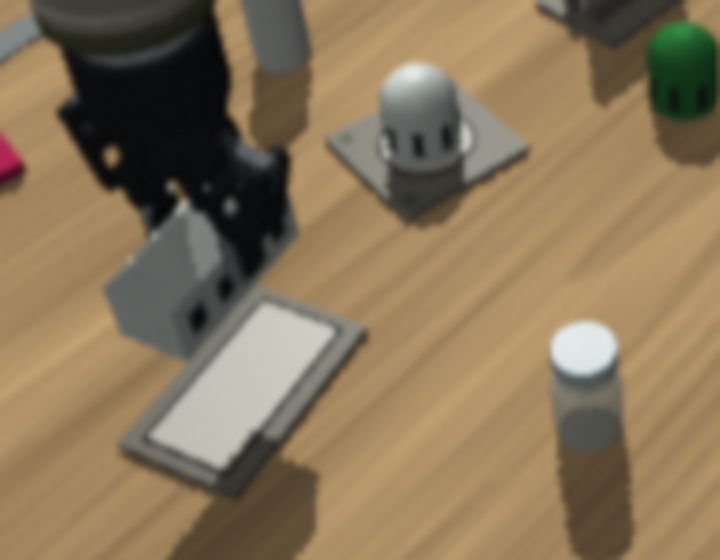

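send_rows(
  moves=[
    [[0,0,0],[0,0,0.02],30],
    [[0,0,0],[0,0,0.03],30],
    [[0,0,0],[0,0,0.025],30],
    [[0,0,0],[0,0,0.01],30],
    [[0,0,0],[0,0,0.006],30],
    [[0,0,0],[0,0,0.001],30],
    [[0,0,0],[0,0,0],30],
    [[0,0,0],[0,0,0],30],
  ],
)

```text
time_s: 34.83
position: [0.5956, 0.334, 0.0407]
eef_rot: [-3.122, -0.349, -0.002]
ft_force: [-0.3, -0.3, -1.8]
finger_gap: 0.0451
```

send_rows(
  moves=[
    [[0,0,0],[0,0,0.001],30],
    [[0,0,0],[0,0,0],30],
  ],
)

```text
time_s: 35.08
position: [0.5952, 0.3337, 0.0389]
eef_rot: [-3.122, -0.35, -0.0]
ft_force: [0.3, -0.5, -0.1]
finger_gap: 0.045
```

send_rows(
  moves=[
    [[0,0,0],[0,0,0.001],30],
    [[0,0,0],[0,0,0],30],
  ],
)

```text
time_s: 35.33
position: [0.5952, 0.3337, 0.0388]
eef_rot: [3.122, 0.35, 0.001]
ft_force: [-2.8, -2.6, 6.8]
finger_gap: 0.0456
```

Contact. I release, lift and swing clear.

send_rows(
  moves=[
    [[0,0,0],[0,0,0],58],
    [[0,0,0],[0,0,0],70],
    [[0,0,0],[0,0,0],100],
    [[0,0,0],[0,0,0],100],
    [[0,0,0],[0,0,0],100],
    [[0,0,0],[0,0,-0.02],100],
    [[0,0,0],[0,0,-0.04],100],
    [[0,0,0],[0,0,-0.05],100],
    [[0,0,0],[0,0,-0.05],100],
    [[0,0,0],[0,0,-0.03],100],
    [[0,0,0],[0,0,0],100],
  ],
)

```text
time_s: 36.7
position: [0.596, 0.3351, 0.2332]
eef_rot: [-3.119, -0.35, -0.01]
ft_force: [0.4, 0.1, -1.0]
finger_gap: 0.0856
```

send_rows(
  moves=[
    [[0,0,0],[-0.04,0.04,0],100],
    [[0,0,0],[-0.04,0.04,0],100],
    [[0,0,0],[-0.03,0.04,0],100],
    [[0,0,0],[0,0.04,0],100],
    [[0,0,0],[0,0.04,0],100],
    [[0,0,0],[0,0.04,0],100],
    [[0,0,0],[0,0,0],100],
  ],
)

```text
time_s: 37.58
position: [0.5415, 0.0709, 0.2274]
eef_rot: [3.122, 0.339, -0.002]
ft_force: [0.1, -1.0, 0.3]
finger_gap: 0.0852
```

Run:
```python
from ov import *
t=Cam("top");s=Cam("side")
print(telemetry.get_state()["position"])
F=fr(s,(.596,.334),12.8)
sg=[(F(rect(.023,.052,.046)),(0,0,255)),(F(rect(0,.052,.069)),(0,255,0))]
overlay(s,(160,220,270,320),5,sg,"p1.png");overlay(t,(140,140,230,210),7,sg,"p2.png")
cv2.imwrite("pics/p3.png",t.im);cv2.imwrite("pics/p4.png",s.im)
```

```text
[0.54069254 0.07538784 0.2277528 ]
```

View pics/p1.png

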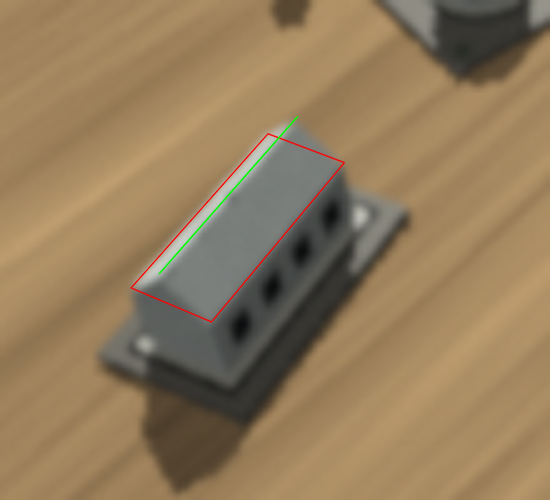

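View pics/p2.png

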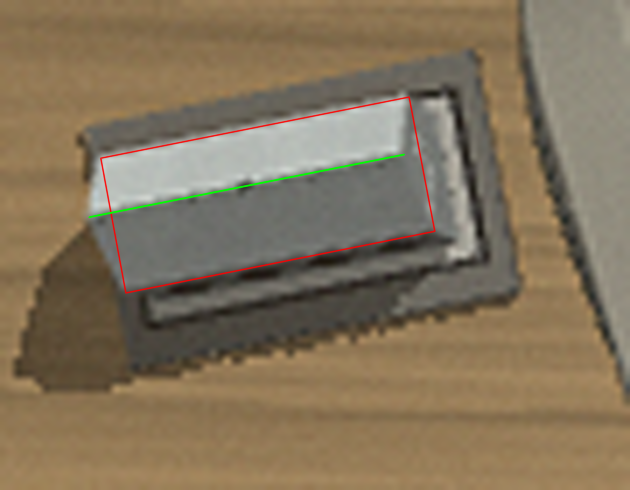

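View pics/p3.png

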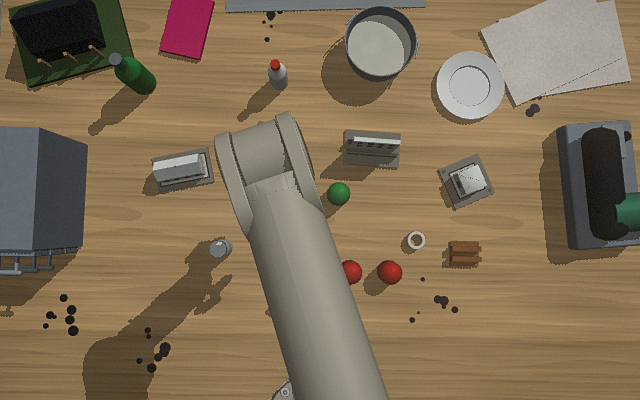

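View pics/p4.png

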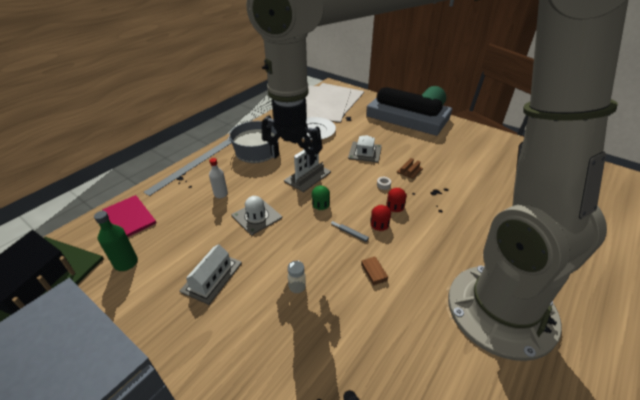

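All pieces are in place and the jar at top px (220,249) is upright. The arm hangs free at z = 0.23. I let it settle and hand in.

send_rows(
  moves=[
    [[0,0,0],[0,0,0],100],
    [[0,0,0],[0,0,0],100],
    [[0,0,0],[0,0,0],100],
    [[0,0,0],[0,0,0],100],
  ],
)

```text
time_s: 38.17
position: [0.541, 0.0757, 0.2278]
eef_rot: [-3.122, -0.35, -0.0]
ft_force: [0.0, -0.5, -0.3]
finger_gap: 0.0855
```

```bash
python3 -c "
from rig import arm,telemetry
print(arm.job_done()); print(telemetry.get_state()['time_s'])"
```

```text
the job is handed in; nothing more can be done
None
the job is handed in; nothing more can be done
```

I stood the facade panel in the slot, placed the white rotunda, pavilion and long house on their boards, and handed the job in at about 38 s of the 120 s. The hand-in reports no verdict.

- **Panel, pavilion and long house:** after release, the outlines predicted for each one correctly placed matched the images to about a pixel (roughly 2 mm). The panel's top edge was at its seated height, 0.106 m, in both cameras. I compared the long house in both views and the pavilion in the top view only.
- **Rotunda:** I judged this by eye. It sits centred inside its disc in both views.
- **Jar and arm:** the jar was upright where it started. The gripper was open and clear of everything at z = 0.23 m.
- **Forces:** the highest wrist force I read was about 17 N, when the panel seated.

No check failed. The only disagreements were in the early measurements: the side camera differed from the top camera by about 3 mm on the pavilion, and by 8–12 mm on rough side readings of the rotunda and long house. I used the top-view values where they differed most, and re-checks before gripping supported them.

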